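# Draw a file out of the half-covered tool till

## Task

Take the wooden-handled file out of the tool till: it is longer than the till's opening and both its ends lie under the fixed boards, so slide it back, tip its handle end up and draw it out slantwise. Leave the chisel in the till and do not push the sanding block or the tape roll about. Finish while still holding the file in the gripper, still and about level in the air, with all of it at least 10 cm above the top of the till.

Things in the scene. Friction and masses are not known exactly. Their poses are not given: they have to be found in the camera images.
- file: Flat steel file with a turned wooden handle, 280 mm long, about 0.16 kg, lying on the till's floor, along the till (handle towards the till's +y). Origin: underside, mid-length; y along it towards the handle, z up. Round handle y = +30 to +140 mm, 24 mm wide, 26 mm high (from the underside); blade y = -140 to +30 mm, 22 mm wide, up to 12 mm high
- file_tip (a point): far end of the file's blade, 140 mm from the file's origin along its -y, 6 mm above its underside
- file_heel (a point): end of the file's wooden handle, 140 mm from the file's origin along its +y, 13 mm above its underside
- chisel: Chisel with an orange handle, 275 mm long, lying beside the file in the till, about 84 mm from it centre to centre and pointing the same way; either one may be in the nearer lane. Origin: underside, middle of its length; y towards its handle end. Handle 29 mm wide, 30 mm high. Stays in the till.
- till: Wooden box fixed to the bench, outside 226 (x) by 368 (y) by 81 mm high; origin: centre of its underside, on the bench; y along its length. Inside 208 by 350 mm, floor 18 mm thick (top at z = 18 mm), then 55 mm of clear height under two fixed boards 8 mm thick over its ends. Between the boards, from y = -55 to +130 mm, it is open over the full inner width. Inner end walls at y = -175 and +175 mm.
- sanding_block: Bystander: cork-faced wooden sanding block 65 x 112 x 36 mm, loose on the bench to the left of the till; origin: centre of its underside
- tape_roll: Bystander: roll of masking tape, 96 mm across, 25 mm high, loose on the bench to the left of the till; origin: centre of its underside
- long_board_edge (a point): middle of the upper edge where the long board (over the tools' blades, till y = -184 to -55 mm) meets the opening; board's top at z = 81 mm, underside at z = 73 mm. The blades' ends lie under it with 25 mm or more of free room behind them, so the tools can slide that way
- short_board_edge (a point): middle of the upper edge where the short board (over the ends of the tools' handles, till y = +130 to +184 mm) meets the opening; same heights. The handles' ends lie 12 to 36 mm under it

How it is judged:
By the outcome, as a careful person would: the job done as asked, in the order asked, and still so for the second after the job is handed in, while the arm keeps its last pose, push and grip.
It also fails if it takes over 40 s, if anything falls off the work surface, if the arm or the gripper's body presses on something with over 40 N, if the wrist force passes 120 N, or if a joint passes its speed limit or range.

## Robot

A 6-joint arm with a two-finger parallel gripper is mounted at the origin on the work surface; the furniture and walls round the work are solid. World frame = base frame: x ahead of the robot, y to its left, z up, the work surface at z = 0. Lengths are in m, angles in rad, forces in N, time in s.
With the tool pointing down it reaches from about 0.275 to 0.775 m from the base axis. Payload 14.6 kg.
Tool frame: the origin (TCP) lies on the centre line of the jaws, within the pads' length; the fingertips stand 19 mm ahead of it and the grasp point (between the pads) is the TCP; z points along the fingers, y is the direction in which the jaws open and shut (so a half turn about z gives the same grasp; the last joint's range is limited). The gripper opens to 85 mm and grips with 20 to 120 N. Pads are 22 mm wide; open, the fingers measure 114 mm over their backs; the gripper's body (76 mm by 85 mm) begins 54 mm behind the grasp point. The pads swing forward as they close: fully open they stand 13 mm farther back than shut.
Start: joints at [0.963, 0.263, -0.048, 1.259, 0, 1.415], TCP at [0.23, 0.472, 0.25] pointing down, gripper open.
Joint ranges: [-2.65, 2.65], [-0.89, 1.7], [-1.18, 1.37], [-2.13, 2.11], [-1.35, 1.29], [-3.14, 3.14]. Speed limits (rad/s): [1.89, 1.89, 2.57, 2.79, 3.14, 3.14].

## Interface

Orientations are given as a unit quaternion [w, x, y, z].
In Python, from plant import telemetry, read_camera, get_calibration, job gives the robot as it stands. The module is installed in compiled form; this text tells all that it offers.
- The arm moves only by the shell command python3 -m jog 'ROWS'. ROWS is JSON, a list of rows, each a list of 7 numbers: the shift along the world's x, y, z in mm, then the turn, a rotation vector about the world's x, y, z in rad, then the finger opening in mm, from 0 to 85.4. In form: [[x, y, z, wx, wy, wz, claw], ...]. A call has 1 to 5 rows; each row is the pose to reach, as a shift and turn from the pose measured when the call began; what a row does not reach only later rows make up. A row lasts 1/10 s, in which the tool goes at most 50 mm and 8.59 degrees, less where a joint would pass 70% of its speed; a pose out of reach is approached as far as the arm can. A call with a gripper value outside its range is refused whole. The fingers move at their own pace and stop on an object; the grip force is fixed at half the most. Time passes only in rows, so rows that repeat a pose let the fingers close. It gives the time, the measured TCP pose, the force and the opening at its end, in the units of the state.
- telemetry.get_obs(): the state, without advancing time (a new reading comes with each control period).
- read_camera(name): name is "scene" or "side" or "wrist"; returns the picture (400x640x3 uint8, blue, green, red); there is no depth.
- get_calibration(name): a dict with "fx", "fy", "cx", "cy" (pixels), "dist" ([k1, k2, p1, p2, k3] as OpenCV has them; the pictures are not rectified), "R" (3x3) and "t" (3): a world point X has camera coordinates R X + t; the wrist camera has in their place "mount" (4x4, takes a point from camera to tool coordinates, whose origin is the TCP and whose axes are the flange's). Camera axes: x right, y down, z forward; pixel columns grow to the right and rows downward; lengths in m; the calibration is good to about 2 mm. A picture is of the moment at which its call begins: read the wrist's pose just before it. get_calibration takes no time and is no camera call.
- job.finish_job(): hands the job in, once; it reports no verdict.
The state is a dict: "t": time; "qpos": joint angles; "qvel": joint speeds; "joint_efforts": joint torques, N m; "tool_pos": TCP position; "tool_rot": TCP orientation; "force": force on the tool from outside, world axes, zero at the start; "moment": the same for the moment, N m; "finger_gap": finger opening in m.
Only numpy, scipy, OpenCV 4.12 (cv2) and the standard library are available. Lean on these libraries where they do the work, as an engineer would, in place of code of your own. Each camera call takes 0.05 s, during which the arm holds its last target.

## Working session

There is one attempt and no reset: what is moved stays moved. The work goes in short steps, Python scripts to look and compute and a shell command to move; the robot and the scene stay as the last step left them, time stands still between calls to the robot, and variables do not carry over. Pictures are saved under pics/ and viewed, and the job is handed in when it is done.

```bash
mkdir -p pics; ls
python3 - <<'E'
from plant import telemetry, read_camera, get_calibration
import cv2
print(telemetry.get_obs())
for n in ("scene","side","wrist"):
    cv2.imwrite(f"pics/{n}0.png",read_camera(n))
    print(n,get_calibration(n))
E
```

```text
pics
{'t': 0.0, 'qpos': array([ 9.62705220e-01,  2.63510991e-01, -4.89184758e-02,  1.25939055e+00,
       -1.72588356e-05,  1.41548159e+00]), 'qvel': array([-1.22837182e-03,  8.38297181e-04,  9.21326681e-05,  8.91190906e-04,
        3.08151587e-04, -1.55584297e-03]), 'joint_efforts': array([-1.28733722e-03, -6.37621164e+01,  3.84570265e+01,  1.38139885e-02,
       -1.56759171e-05,  1.48373499e-05]), 'tool_pos': array([0.22954296, 0.47188807, 0.24983804]), 'tool_rot': array([-1.82654156e-04,  2.24459305e-01,  9.74483329e-01, -4.78221732e-04]), 'force': array([ 0.26251902, -0.20071506, -0.0059905 ]), 'moment': array([-0.03397731, -0.02546117,  0.01562534]), 'finger_gap': 0.08561610292738207}
scene {'fx': 385.849285718404, 'fy': 385.849285718404, 'cx': 320.41866099398055, 'cy': 196.15386951353184, 'dist': array([-0.05618426,  0.        ,  0.        ,  0.        ,  0.        ]), 'R': array([[ 0.7207611 , -0.69279897,  0.02308716],
       [-0.43554943, -0.47853627, -0.76243015],
       [ 0.53925887,  0.5394744 , -0.64665852]]), 't': array([-0.31521246,  0.25775341,  0.78448052])}
side {'f
[... 226 characters left out ...]
0183359],
       [-0.24953791, -0.44219107, -0.86150908],
       [ 0.42025444,  0.75205549, -0.50773886]]), 't': array([-0.39143063,  0.17339852,  1.05767899])}
wrist {'fx': 320.152338470822, 'fy': 320.152338470822, 'cx': 316.55987593974487, 'cy': 202.29545731454965, 'dist': array([-0.06509151,  0.        ,  0.        ,  0.        ,  0.        ]), 'mount': array([[ 1.61016732e-03, -9.54193376e-01, -2.99186243e-01,
         7.68705714e-02],
       [ 9.99998128e-01,  1.21536799e-03,  1.50564484e-03,
        -1.27336423e-04],
       [-1.07305495e-03, -2.99188107e-01,  9.54193547e-01,
        -1.25506064e-01],
       [ 0.00000000e+00,  0.00000000e+00,  0.00000000e+00,
         1.00000000e+00]])}
```

View pics/scene0.png

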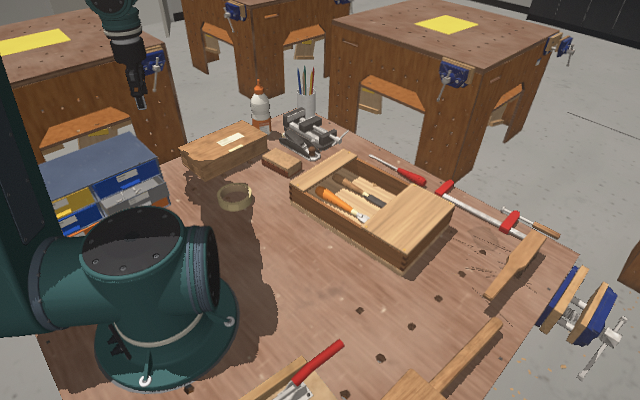

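View pics/side0.png

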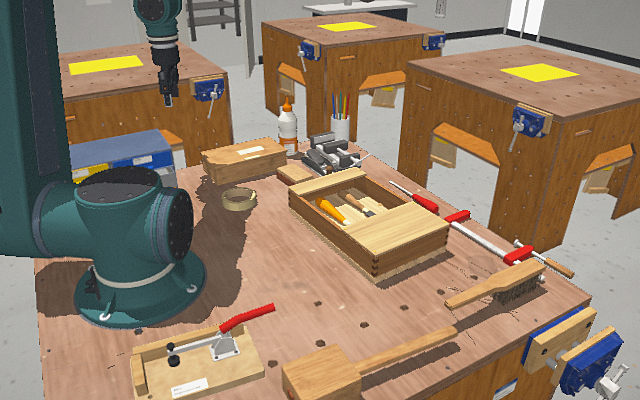

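View pics/wrist0.png

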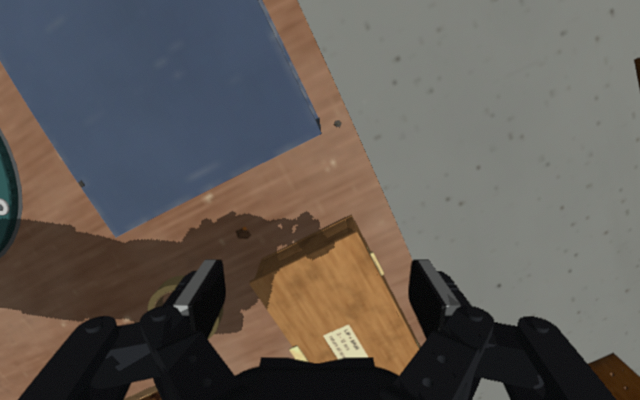

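The chisel (orange) is in the near lane and the file in the far lane. The till spans roughly (290..455, 150..270) in scene. I'll enlarge both views.

Run:
```python
import cv2
a=cv2.imread("pics/scene0.png")[135:285,265:465]; cv2.imwrite("pics/c1.png",cv2.resize(a,None,fx=4,fy=4,interpolation=cv2.INTER_CUBIC))
a=cv2.imread("pics/side0.png")[155:290,265:465]; cv2.imwrite("pics/c2.png",cv2.resize(a,None,fx=4,fy=4,interpolation=cv2.INTER_CUBIC))
```

```text
(no output)
```

View pics/c1.png

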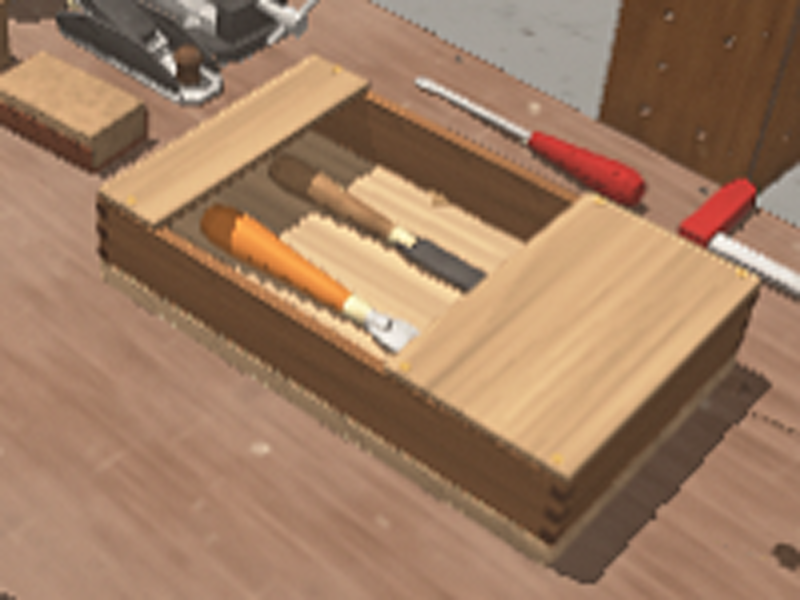

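View pics/c2.png

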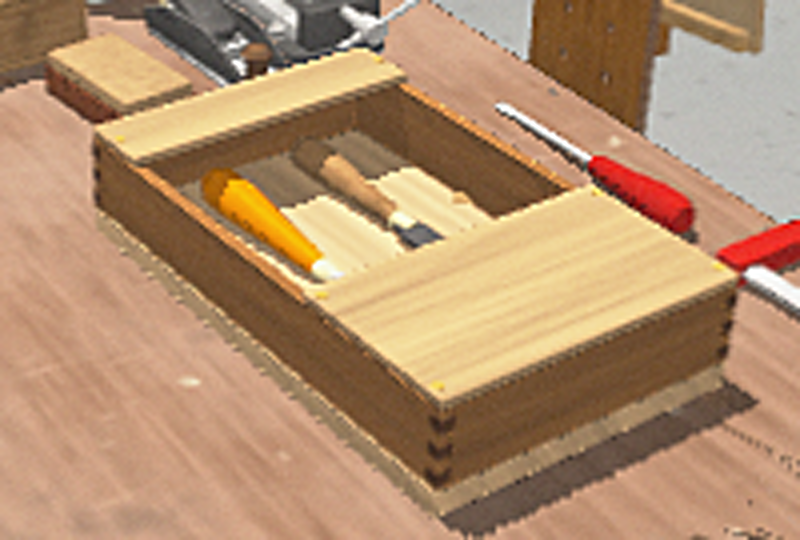

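```bash
cat > h.py <<'E'
import numpy as np, cv2
from plant import telemetry, read_camera, get_calibration
def ray(n,uv,R=None,t=None):
    c=get_calibration(n);K=np.array([[c['fx'],0,c['cx']],[0,c['fy'],c['cy']],[0,0,1]])
    p=cv2.undistortPoints(np.array(uv,float).reshape(-1,1,2),K,c['dist'])[:,0]
    d=np.c_[p,np.ones(len(p))]
    if n=='wrist':
        from scipy.spatial.transform import Rotation as Ro
        q=np.array(t['tool_rot']);RT=Ro.from_quat(q[[1,2,3,0]]).as_matrix()
        M=c['mount'];Rw=RT@M[:3,:3];o=RT@M[:3,3]+t['tool_pos'];return o,d@Rw.T
    return -c['R'].T@c['t'],d@c['R']
def onz(n,uv,z,t=None):
    o,d=ray(n,uv,t=t);return o+d*((z-o[2])/d[:,2])[:,None]
def proj(n,X,t=None):
    c=get_calibration(n);K=np.array([[c['fx'],0,c['cx']],[0,c['fy'],c['cy']],[0,0,1]])
    if n=='wrist':
        from scipy.spatial.transform import Rotation as Ro
        q=np.array(t['tool_rot']);RT=Ro.from_quat(q[[1,2,3,0]]).as_matrix()
        M=c['mount'];R=(RT@M[:3,:3]).T;tt=-R@(RT@M[:3,3]+t['tool_pos'])
    else: R,tt=c['R'],c['t']
    return cv2.projectPoints(np.array(X,float).reshape(-1,1,3),cv2.Rodrigues(R)[0],tt,K,c['dist'])[0][:,0]
E
python3 - <<'E'
from h import *
np.set_printoptions(precision=4,suppress=True)
s=lambda l:np.array(l)/4+[265,135]-0.4
v=lambda l:np.array(l)/4+[265,155]-0.4
# order: right-near,right-far,left-far,left-near
A=onz('scene',s([[568,477],[758,284],[318,57],[100,196]]),.081)
B=onz('side',v([[440,405],[738,284],[372,52],[97,130]]),.081)
for P in (A,B):
    print(P); print([np.linalg.norm(P[i]-P[(i+1)%4]) for i in range(4)],P.mean(0)[:2])
    d=(P[2]+P[3]-P[0]-P[1]);print('yaw of +y',np.degrees(np.arctan2(-d[0],d[1])))
print('file: handle far end, handle mid, ferrule, blade at board edge')
print(onz('scene',s([[290,172],[345,202],[402,237],[448,262]]),.03))
print(onz('side',v([[312,155],[345,182],[398,216],[420,232]]),.03))
print('long edge',onz('scene',s([[400,370],[585,197]]),.081),onz('side',v([[320,293],[590,187]]),.081))
print('block',onz('scene',s([[95,140],[148,105],[50,52]]),.036))
E
```

```text
[[ 0.4461 -0.258   0.081 ]
 [ 0.664  -0.2441  0.081 ]
 [ 0.644   0.1164  0.081 ]
 [ 0.4174  0.0984  0.081 ]]
[np.float64(0.21830454587724288), np.float64(0.3610668589397078), np.float64(0.22732041230581723), np.float64(0.35757354904145394)] [ 0.5429 -0.0718]
yaw of +y 3.892791939358865
[[ 0.4445 -0.261   0.081 ]
 [ 0.6632 -0.2509  0.081 ]
 [ 0.6464  0.1079  0.081 ]
 [ 0.423   0.0996  0.081 ]]
[np.float64(0.21886972591996567), np.float64(0.3591345305522859), np.float64(0.2235243926351227), np.float64(0.3612848274783197)] [ 0.5443 -0.0761]
yaw of +y 3.0498542960869743
file: handle far end, handle mid, ferrule, blade at board edge
[[ 0.5778  0.0773  0.03  ]
 [ 0.5818  0.0268  0.03  ]
 [ 0.5826 -0.0261  0.03  ]
 [ 0.5858 -0.0647  0.03  ]]
[[ 0.5785  0.0777  0.03  ]
 [ 0.5781  0.0345  0.03  ]
 [ 0.5842 -0.0208  0.03  ]
 [ 0.5853 -0.0448  0.03  ]]
long edge [[ 0.4408 -0.1415  0.081 ]
 [ 0.6546 -0.1179  0.081 ]] [[ 0.4468 -0.1391  0.081 ]
 [ 0.6595 -0.1201  0.081 ]]
block [[0.4932 0.1953 0.036 ]
 [0.5518 0.2025 0.036 ]
 [0.5426 0.3088 0.036 ]]
```

```bash
python3 -m jog '[[20,-28,5,0,0,-0.07,85],[46,-66,10,0,0,-0.14,85],[70,-100,15,0,0,-0.21,85],[98,-138,15,0,0,-0.29,85],[127,-176,15,0,0,-0.38,85]]'
```

```text
t: 0.65
tool_pos: [0.3572, 0.2944, 0.2651]
tool_rot: [-0.0, 0.406, 0.914, -0.0]
force: [0.7, 1.5, -0.8]
finger_gap: 0.085
```

```bash
python3 -m jog '[[26,-36,0,0,0,-0.08,70],[53,-72,0,0,0,-0.16,60],[80,-108,0,0,0,-0.25,50],[107,-145,0,0,0,-0.33,50],[132,-180,0,0,0,-0.40,50]]' && python3 -m jog '[[26,-36,0,0,0,-0.08,50],[53,-72,0,0,0,-0.16,50],[75,-105,0,0,0,-0.24,50],[88,-122,0,0,0,-0.28,50],[91,-124,0,0,0,-0.28,50]]'
python3 - <<'E'
from h import *
o=telemetry.get_obs();cv2.imwrite("pics/w1.png",read_camera('wrist'));print(o['tool_pos'],o['tool_rot'],o['t'],o['finger_gap'])
import json;json.dump({k:list(map(float,o[k])) for k in('tool_pos','tool_rot')},open('o1.json','w'))
E
```

```text
t: 1.15
tool_pos: [0.49, 0.1125, 0.2649]
tool_rot: [-0.0, 0.581, 0.814, -0.0]
force: [0.1, 0.8, 0.0]
finger_gap: 0.0497
t: 1.65
tool_pos: [0.582, -0.0136, 0.2641]
tool_rot: [-0.001, 0.69, 0.724, -0.0]
force: [0.0, -0.1, -0.3]
finger_gap: 0.0499
[ 0.58202235 -0.01356296  0.26409508] [-5.41674969e-04  6.89870945e-01  7.23931999e-01 -4.95972040e-04] 1.65 0.04992598416918769
```

View pics/w1.png

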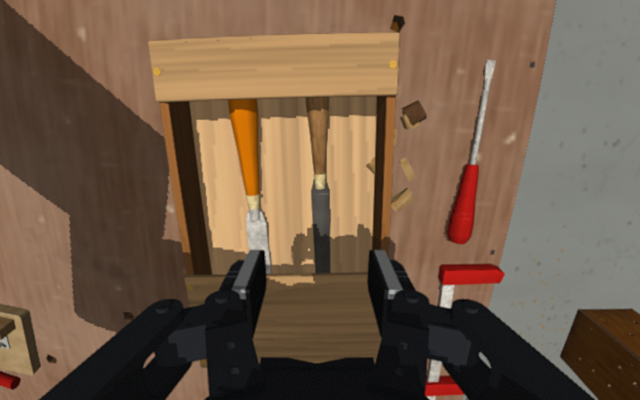

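Wrist view (top = +y): file handle from (318,98) at the short board edge to ferrule (320,183), blade to (322,272) at the long board edge; chisel to the left.

Run:
```python
from h import *
import json
np.set_printoptions(precision=4,suppress=True)
t=json.load(open('o1.json'))
print('short edge ends',onz('wrist',[[152,101],[397,95.5]],.081,t))
print('long edge ends',onz('wrist',[[187,277],[300,274]],.081,t))
print('outer top',onz('wrist',[[150,41],[397,34]],.081,t))
print('handle ctr at edge, ferrule, ',onz('wrist',[[318,110],[319.5,176]],.035,t))
print('blade ctr',onz('wrist',[[320.5,190],[322,255]],.03,t))
im=cv2.imread("pics/w1.png")[85:285,220:400];cv2.imwrite("pics/w1c.png",cv2.resize(im,None,fx=3,fy=3,interpolation=cv2.INTER_CUBIC))
```

```text
short edge ends [[0.4229 0.0585 0.081 ]
 [0.6517 0.0735 0.081 ]]
long edge ends [[ 0.4435 -0.1273  0.081 ]
 [ 0.5686 -0.1162  0.081 ]]
outer top [[0.425  0.1112 0.081 ]
 [0.6459 0.1259 0.081 ]]
handle ctr at edge, ferrule,  [[ 0.5796  0.0556  0.035 ]
 [ 0.585  -0.0165  0.035 ]]
blade ctr [[ 0.5871 -0.0342  0.03  ]
 [ 0.5935 -0.1176  0.03  ]]
```

View pics/w1c.png

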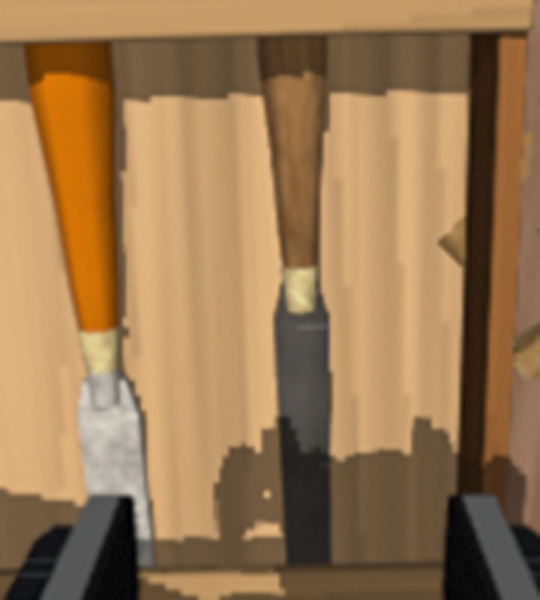

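```bash
python3 -m jog '[[0,8,-35,0,0,0.01,50],[0,18,-75,0,0,0.02,50],[0,27,-115,0,0,0.027,50],[0,32,-145,0,0,0.027,50],[0,32,-150,0,0,0.027,50]]'
python3 - <<'E'
from h import *
import json
np.set_printoptions(precision=4,suppress=True)
o=telemetry.get_obs();im=read_camera('wrist');cv2.imwrite("pics/w2.png",im);print(o['tool_pos'],o['tool_rot'],o['t'],o['finger_gap'])
json.dump({k:list(map(float,o[k])) for k in('tool_pos','tool_rot')},open('o2.json','w'))
E
```

```text
t: 2.2
tool_pos: [0.5791, 0.0212, 0.1115]
tool_rot: [-0.003, 0.678, 0.735, -0.002]
force: [0.4, -1.1, 0.6]
finger_gap: 0.05
[0.5791 0.0212 0.1115] [-0.0028  0.6782  0.7349 -0.0019] 2.2 0.05002969595432325
```

View pics/w2.png

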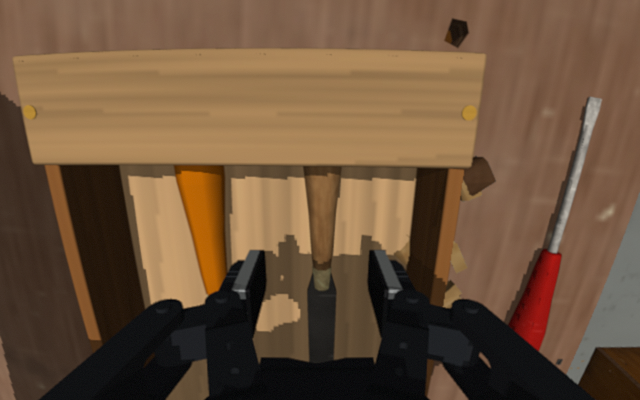

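Handle centre runs (322,170)→(321,270), ferrule/blade junction near (321,290); short board edge at row ~166.

Run:
```python
from h import *
import json
np.set_printoptions(precision=4,suppress=True)
t=json.load(open('o2.json'))
print('edge',onz('wrist',[[33,164],[322,166],[473,167]],.081,t))
print('handle',onz('wrist',[[322,172],[321.5,230],[321,268]],.035,t))
print('junction',onz('wrist',[[321,289]],.028,t))
print('outer',onz('wrist',[[15,57],[485,54]],.081,t))
print('TCP px',proj('wrist',[t['tool_pos']],t))
```

```text
edge [[0.4264 0.0575 0.081 ]
 [0.5777 0.0679 0.081 ]
 [0.6531 0.074  0.081 ]]
handle [[ 0.5792  0.0553  0.035 ]
 [ 0.5824  0.0153  0.035 ]
 [ 0.5845 -0.0137  0.035 ]]
junction [[ 0.5864 -0.0352  0.028 ]]
outer [[0.4243 0.1105 0.081 ]
 [0.6477 0.1265 0.081 ]]
TCP px [[316.7655 282.0717]]
```

```bash
python3 -m jog '[[3,-2,-25,0,0,0,50],[3,-3,-50,0,0,0,50],[3,-3,-65,0,0,0,50],[3,-3,-69,0,0,0,50],[3,-3,-69,0,0,0,50]]' && python3 -m jog '[[0,0,0,0,0,0,20],[0,0,0,0,0,0,10],[0,0,0,0,0,0,5],[0,0,0,0,0,0,5],[0,0,0,0,0,0,5]]'
```

```text
t: 2.75
tool_pos: [0.5836, 0.0176, 0.045]
tool_rot: [-0.002, 0.678, 0.735, -0.001]
force: [0.9, -0.3, 0.3]
finger_gap: 0.0499
t: 3.25
tool_pos: [0.5844, 0.0176, 0.0465]
tool_rot: [-0.001, 0.678, 0.735, -0.0]
force: [-1.6, 0.9, 11.3]
finger_gap: 0.0161
```

```bash
python3 -m jog '[[0,0,0,0,0,0,40],[0,0,0,0,0,0,40],[-1,0,-4,0,0,0,40],[-1,0,-7,0,0,0,40],[-1,0,-7,0,0,0,40]]' && python3 -m jog '[[0,0,0,0,0,0,30],[0,0,0,0,0,0,20]]'
python3 - <<'E'
from h import *
cv2.imwrite("pics/w3.png",read_camera('wrist'))
cv2.imwrite("pics/s3.png",cv2.resize(read_camera('scene')[110:285,250:470],None,fx=3,fy=3,interpolation=2))
E
```

```text
t: 3.75
tool_pos: [0.583, 0.0176, 0.0388]
tool_rot: [-0.001, 0.678, 0.735, -0.001]
force: [0.7, -0.3, 0.3]
finger_gap: 0.0398
t: 3.95
tool_pos: [0.5829, 0.0176, 0.0387]
tool_rot: [-0.001, 0.678, 0.735, -0.001]
force: [-0.1, 0.4, -0.3]
finger_gap: 0.0203
```

View pics/w3.png

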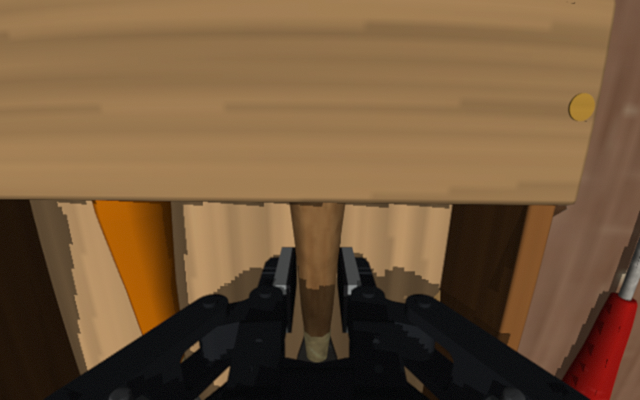

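View pics/s3.png

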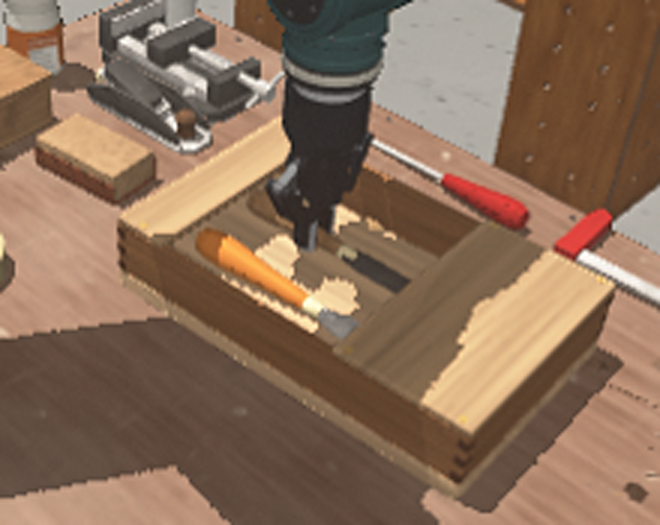

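Jaws flank the handle at (318,290), clear of chisel and walls. Closing.

```bash
python3 -m jog '[[0,0,1,0,0,0,10],[0,0,1,0,0,0,3],[0,0,1,0,0,0,3],[0,0,1,0,0,0,3]]'
```

```text
t: 4.45
tool_pos: [0.583, 0.0176, 0.0398]
tool_rot: [-0.001, 0.678, 0.735, -0.001]
force: [-0.6, -0.6, -1.3]
finger_gap: 0.0167
```

```bash
python3 -m jog '[[0,0,2,0,0,0,3],[0.5,-8,2,0,0,0,3],[1.2,-18,2,0,0,0,3],[2,-27,2,0,0,0,3],[2.3,-30,2,0,0,0,3]]'
python3 - <<'E'
from h import *
import json
o=telemetry.get_obs();json.dump({k:list(map(float,o[k])) for k in('tool_pos','tool_rot')},open('o4.json','w'))
cv2.imwrite("pics/w4.png",read_camera('wrist'));print(o['tool_pos'],o['force'],o['moment'],o['finger_gap'])
E
```

```text
t: 4.95
tool_pos: [0.5855, -0.0138, 0.0418]
tool_rot: [-0.001, 0.679, 0.734, -0.001]
force: [-0.3, 0.8, -1.6]
finger_gap: 0.0166
[ 0.58547793 -0.01376295  0.04182829] [-0.27465394  0.76412074 -1.58834002] [-0.00180913  0.01260114  0.01178202] 0.016569152083889236
```

View pics/w4.png

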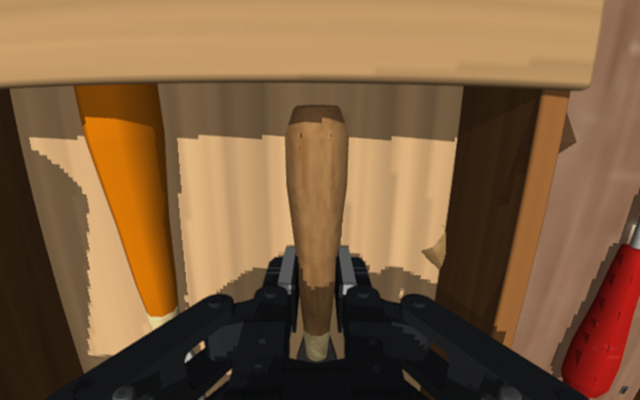

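Heel (318,105) is now clear of the short board edge (row ~86).

Run:
```python
from h import *
import json
t=json.load(open('o4.json'))
print(onz('wrist',[[318,105]],.035,t),onz('wrist',[[318,87]],.081,t))
```

```text
[[0.57985801 0.06185376 0.035     ]] [[0.57939131 0.06658339 0.081     ]]
```

```bash
python3 -m jog '[[0.3,-4,0,0,0,0,3],[0.7,-8,0,0,0,0,3],[0.7,-9,0,0,0,0,3]]' && python3 -m jog '[[0.1,-1.2,8.8,0.0434,0.0034,0,3],[0.2,-2.7,17.6,0.087,0.0067,0,3],[0.3,-4.7,26.4,0.131,0.01,0,3],[0.5,-6.9,34.9,0.174,0.0134,0,3],[0.5,-6.9,34.9,0.174,0.0134,0,3]]'
python3 - <<'E'
from h import *
o=telemetry.get_obs();cv2.imwrite("pics/w5.png",read_camera('wrist'));print(o['force'],o['moment'],o['finger_gap'])
cv2.imwrite("pics/s5.png",cv2.resize(read_camera('scene')[110:285,250:470],None,fx=3,fy=3,interpolation=2))
E
```

```text
t: 5.3
tool_pos: [0.5862, -0.0231, 0.0418]
tool_rot: [-0.001, 0.679, 0.734, -0.001]
force: [0.5, 0.6, -1.5]
finger_gap: 0.0165
t: 5.8
tool_pos: [0.5874, -0.0309, 0.0773]
tool_rot: [-0.064, 0.677, 0.731, 0.059]
force: [-0.6, 0.7, 0.1]
finger_gap: 0.0165
[-0.62310678  0.70019098  0.05905736] [-0.13981665  0.03553725 -0.00741553] 0.016483466726932173
```

View pics/w5.png

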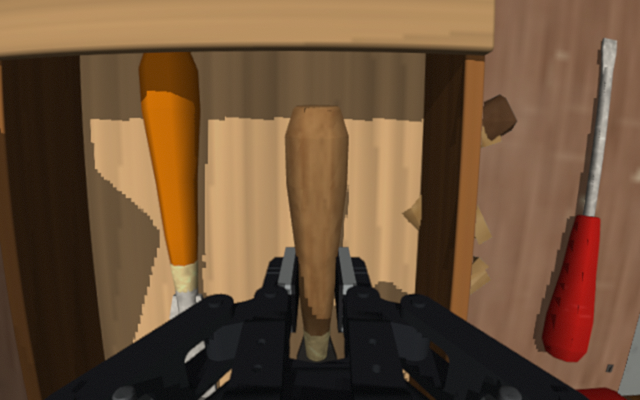

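View pics/s5.png

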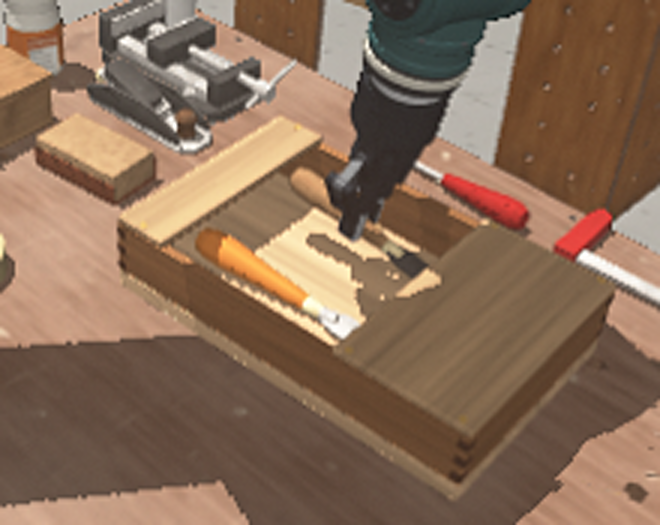

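The heel stays at (318,105) in the wrist view, so no slip; handle end is rising through the opening. Continue to 15°.

```bash
python3 -m jog '[[0.2,-2.5,9,0.0434,0.0034,0,3],[0.4,-5.5,18,0.087,0.0067,0,3],[0.4,-5.5,18.5,0.087,0.0067,0,3],[0.4,-5.5,18.5,0.087,0.0067,0,3]]'
python3 - <<'E'
from h import *
from scipy.spatial.transform import Rotation as Ro
o=telemetry.get_obs();im=read_camera('wrist');cv2.imwrite("pics/w6.png",im);print(o['force'],o['moment'],o['finger_gap'])
cv2.imwrite("pics/s6.png",cv2.resize(read_camera('scene')[110:285,250:470],None,fx=3,fy=3,interpolation=2))
R=Ro.from_quat(o['tool_rot'][[1,2,3,0]]).as_matrix();print(np.round(R,3))
# tip/heel in tool frame: tool x ~ file +y, TCP 9mm above axis(22 above underside)
for x,z in((77,9),(-203,16),(-203,10),(77,22)): print(o['tool_pos']+R@np.array([x,0,z])/1e3)
E
```

```text
t: 6.3
tool_pos: [0.587, -0.0354, 0.0944]
tool_rot: [-0.096, 0.673, 0.728, 0.087]
force: [-0.1, 0.4, -1.2]
finger_gap: 0.0169
[-0.08947774  0.40739868 -1.24029361] [-0.29350015 -0.02126922 -0.00475578] 0.016914796372879615
[[-0.075  0.997 -0.022]
 [ 0.964  0.079  0.256]
 [ 0.257 -0.002 -0.967]]
[0.58094719 0.0411242  0.10542418]
[ 0.60189425 -0.22689147  0.02682506]
[ 0.60202883 -0.22842492  0.03262424]
[0.58065561 0.0444467  0.09285931]
```

View pics/w6.png

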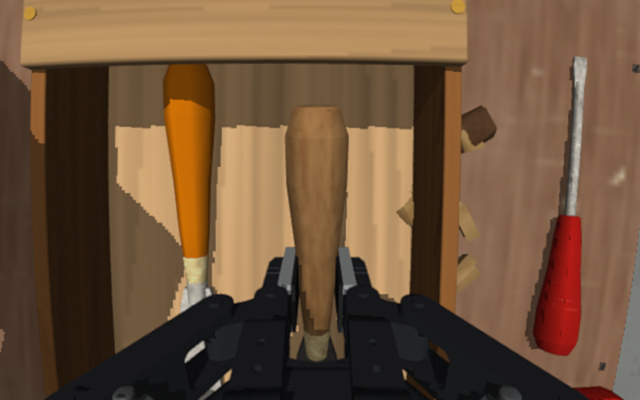

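View pics/s6.png

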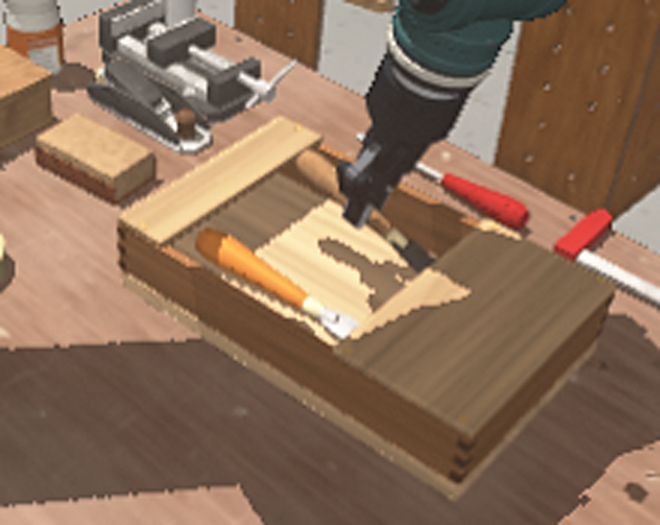

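```bash
python3 -m jog '[[-1,12,3,0,0,0,3],[-2.5,31,8.5,0,0,0,3],[-4,50,13.5,0,0,0,3],[-5,66,17.5,0,0,0,3],[-5.2,68,18,0,0,0,3]]'
python3 - <<'E'
from h import *
o=telemetry.get_obs();print(o['force'],o['moment'],o['finger_gap'])
cv2.imwrite("pics/s7.png",cv2.resize(read_camera('scene')[100:275,240:460],None,fx=3,fy=3,interpolation=2))
E
```

```text
t: 6.9
tool_pos: [0.5812, 0.0353, 0.1129]
tool_rot: [-0.096, 0.672, 0.729, 0.087]
force: [-0.1, -0.1, -2.2]
finger_gap: 0.0166
[-0.07999556 -0.13652615 -2.1765455 ] [-0.24835859 -0.05393786 -0.03310953] 0.01658491064935102
```

View pics/s7.png

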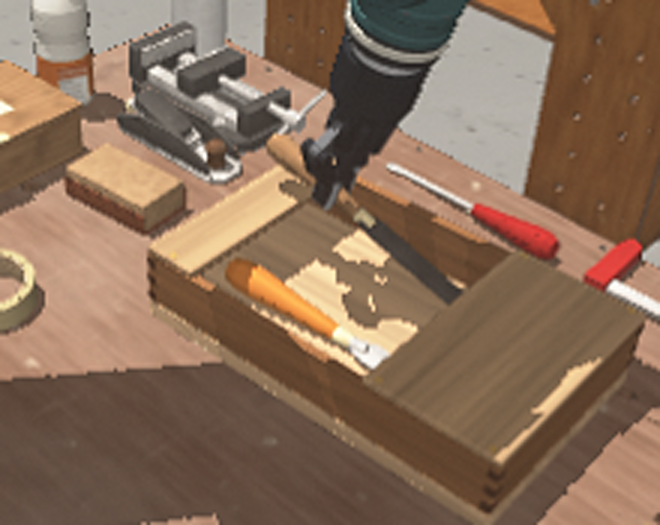

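```bash
python3 -m jog '[[-1,12,3,0,0,0,3],[-2.5,31,9,0,0,0,3],[-4,50,15,0,0,0,3],[-5,64,19,0,0,0,3],[-5,66,20,0,0,0,3]]'
python3 - <<'E'
from h import *
o=telemetry.get_obs();print(o['force'],o['moment'],o['finger_gap'])
cv2.imwrite("pics/s8.png",cv2.resize(read_camera('scene')[60:260,210:460],None,fx=3,fy=3,interpolation=2))
E
```

```text
t: 7.45
tool_pos: [0.5762, 0.1018, 0.1331]
tool_rot: [-0.096, 0.672, 0.729, 0.087]
force: [0.3, 0.0, -0.6]
finger_gap: 0.0167
[ 0.25935841  0.03580777 -0.59537636] [-0.26773258 -0.03210078 -0.05192706] 0.016709898443714278
```

View pics/s8.png

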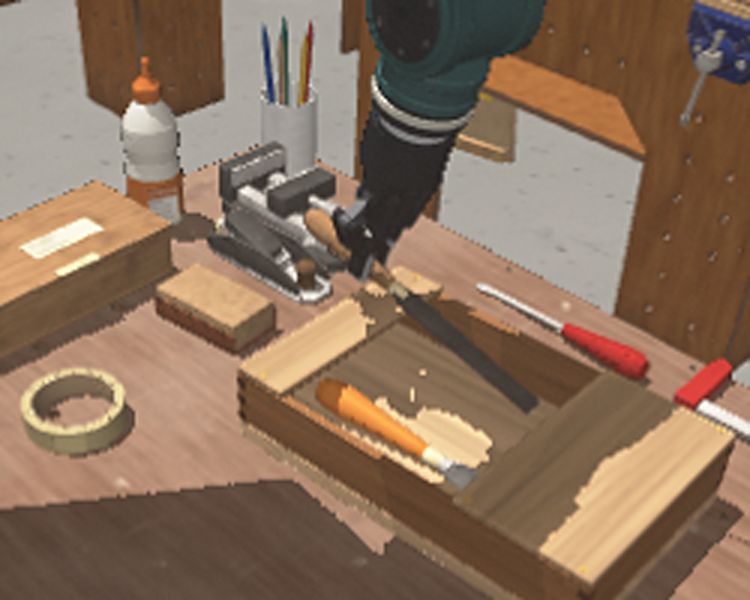

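Blade tip (530,405) is wholly out and clear of the long board. Lift, then level.

```bash
python3 -m jog '[[0,0,15,0,0,0,3],[0,0,40,0,0,0,3],[0,0,70,0,0,0,3],[0,0,100,0,0,0,3],[0,0,125,0,0,0,3]]' && python3 -m jog '[[0,-5,20,-0.052,-0.004,0,3],[0,-20,40,-0.104,-0.008,0,3],[0,-35,50,-0.156,-0.012,0,3],[0,-45,55,-0.208,-0.016,0,3],[0,-50,55,-0.26,-0.02,0,3]]' && python3 -m jog '[[0,0,0,0,0,0,3],[0,0,0,0,0,0,3],[0,0,0,0,0,0,3],[0,0,0,0,0,0,3],[0,0,0,0,0,0,3]]'
python3 - <<'E'
from h import *
o=telemetry.get_obs();print(o['tool_pos'],o['tool_rot'],o['force'],o['moment'],o['finger_gap'],abs(o['qvel']).max())
cv2.imwrite("pics/s9.png",read_camera('scene'));cv2.imwrite("pics/d9.png",read_camera('side'));cv2.imwrite("pics/w9.png",read_camera('wrist'))
E
```

```text
t: 8.0
tool_pos: [0.5765, 0.1004, 0.2592]
tool_rot: [-0.096, 0.672, 0.729, 0.087]
force: [0.8, -0.9, -1.2]
finger_gap: 0.0165
t: 8.5
tool_pos: [0.5769, 0.0487, 0.3147]
tool_rot: [0.001, 0.678, 0.735, -0.002]
force: [0.7, 0.2, -0.9]
finger_gap: 0.0165
t: 9.0
tool_pos: [0.5769, 0.0486, 0.3146]
tool_rot: [0.001, 0.679, 0.735, -0.002]
force: [0.4, 0.6, -1.7]
finger_gap: 0.0167
[0.57693174 0.04864738 0.31461953] [ 6.33785534e-04  6.78561239e-01  7.34541003e-01 -1.93892083e-03] [ 0.35126358  0.62645947 -1.74012794] [-0.00811857 -0.03725712 -0.00769081] 0.016699033008997964 0.0037630595494156814
```

View pics/s9.png

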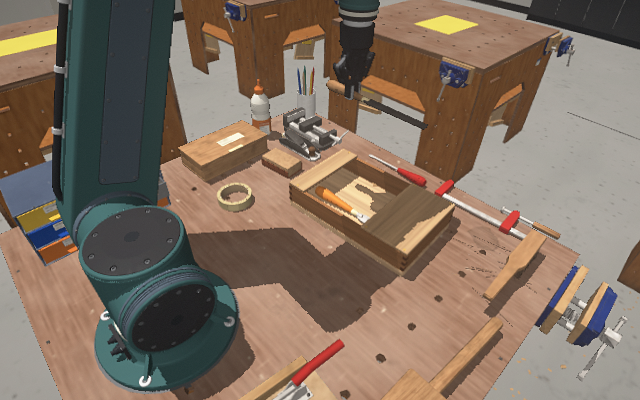

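View pics/d9.png

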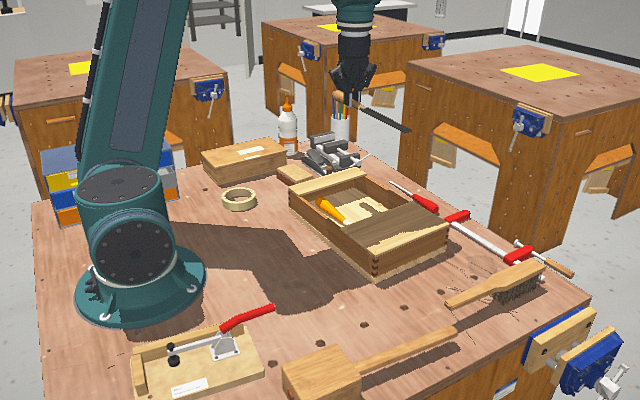

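View pics/w9.png

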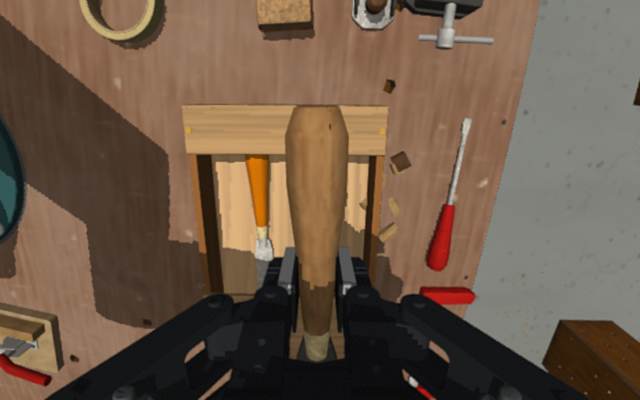

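Scene: heel ~(330,87), tip (425,127); side: tip (410,130). The heel in the wrist view is still at (318,105). I'll triangulate the tip to check it is level.

Run:
```python
from h import *
from scipy.spatial.transform import Rotation as Ro
o1,d1=ray('scene',[[425,126]]);o2,d2=ray('side',[[409.5,130]])
d1,d2=d1[0],d2[0]
s=np.linalg.lstsq(np.c_[d1,-d2],o2-o1,rcond=None)[0];a=o1+s[0]*d1;b=o2+s[1]*d2
print('tip',a,b)
o=telemetry.get_obs();R=Ro.from_quat(o['tool_rot'][[1,2,3,0]]).as_matrix()
for n,x in(('tip',-203),('heel',77)):
    X=o['tool_pos']+R@np.array([x,0,13])/1e3;print(n,X,proj('scene',[X]),proj('side',[X]))
```

```text
tip [ 0.59759042 -0.15230536  0.29268841] [ 0.59918539 -0.15239426  0.29520733]
tip [ 0.59301254 -0.15369167  0.30249423] [[425.20968087 122.96351935]] [[407.96280168 127.56553341]]
heel [0.57081155 0.12542474 0.30142376] [[326.89329321  84.45849805]] [[332.99124058  94.91403979]]
```

```bash
python3 -c "
from plant import job
print(job.finish_job())"
```

```text
the job is handed in; nothing more can be done
None
```

The file is out of the till, and I handed the job in with the gripper still holding it, still and about level. It took about 9 s of the 40 s.

**How it went:** I gripped the handle and slid the file back about 40 mm until its handle end cleared the short board. I then tipped the handle end up 15°, drew the file about 140 mm along its own slant, lifted it clear and levelled it.

**Last checks:**
- **Height:** the blade tip triangulated to z ≈ 0.294 m. The underside is therefore at about 0.285 m or higher, some 20 cm above the till's top at 0.081 m.
- **Level:** the tip measured about 5 mm lower than the tool pose predicts, so the file may dip 1–2° at the tip.
- **Grip:** the finger gap stayed at 16.5–17 mm, and the handle end kept its place in the wrist picture from the slide to the end, so I saw no slip.
- **Forces:** the highest reading between moves was 11 N, during a first grip that sat too high. I reopened, lowered 7 mm and regripped.
- **Other objects:** in the last pictures the chisel is still in the till, and the sanding block and tape roll look unmoved.

**Disagreements:**
- **Till position:** my first estimates of the till's y position differed by about 10 mm between cameras. I used the close wrist view.
- **Handle overlap:** the wrist view first suggested the handle lay only 7 mm under the short board. After the slide it proved to have been about 26 mm, so I slid 9 mm more than first planned.

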